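# Load a fixture return spring to 10 N on the lever tester and sort it

## Task

Check the return spring that stands on the tester: pull the lever down onto it until the dial reads 10 N, hold it steady there for a second, and never load it past 12.5 N. Let the lever back up and compare the pointer that stays behind on the length scale with the reference mark: if the pointer stopped above the mark, put the spring in the rectangular tray of good ones; if it stopped below, put it in the round reject dish. Do not touch the pointer or the mark, and leave the other things on the bench where they are.

Things in the scene. Friction and masses are not known exactly. Their poses are not given: they have to be found in the camera images.
- tester: Fixed bench lever tester: grey base 200 x 320 x 18 mm, origin under it. Own +y: from pivot to handle when the lever is down. In its frame, mm: lever plane x=-30; pivot cheeks y=-122 to -80, 132 high; upright length scale at x=-18, y=67 to 95, 160 high; dial, face up, 92 across, at (55,-10), 35 high.
- seat (a point): Where the spring's foot stands: floor of a round cup on the steel load platform, 42 mm above the bench; cup 26 mm inside, 33 mm outside, rim 6 mm above this point. The platform sinks 2 mm at 10 N.
- pivot (a point): Point on the lever's pivot axis, level with the middle of the grip (tester frame, mm: x=-78, y=-95, z=96). The axis is parallel to the tester's x.
- lever (a joint): Lever angle, rad: 0 raised on its back stop (97 deg above level), grows as the handle goes towards the tester's +y and down; 1.69 level, 1.95 end. A return spring (1 to 3 N at the handle) swings it up when let go. Its foot, 85 mm from the pivot, meets the spring at about 1.46 to 1.60; how much further 10 N comes, only the dial tells (some 5 N more at the handle).
- handle (a point): Middle of the lever's black round grip: bar 16 mm thick, 66 mm long, parallel to the pivot axis, 180 mm from it, sticking out sideways (tester -x) at the lever's end; the 14 mm wide lever bar is centred 48 mm from this point in tester +x. About 275 mm high when raised, 96 mm when level.
- dial (a joint): Needle of the load dial, rad clockwise from above: 0 no load, 0.2356 per newton, 2.356 = 10 N (the longest, broad tick; needle along the tester's +x), 4.71 = 20 N, full scale. It shows the load on the seat, the spring's own weight taken off.
- pointer_tip (a point): Tip of the thin dark drag pointer, 178 mm from the pivot, on the tester's +x side of the length scale. The lever carries it down from just above where the foot meets the spring, and it stays by friction at the lowest place reached: 2.1 mm per mm of spring length. Own z about upwards.
- mark_tip (a point): Tip of the brass reference mark clamped on the outer edge of the length scale, 180 mm from the pivot, pointing inwards: the least allowed length of the loaded spring. Own z points up along the scale.
- spring_mid (a point): The steel coil spring that stands upright in the seat's cup: 22 mm outside, 2.5 mm wire, 42 to 50 mm long unloaded (used springs have sunk), 32 g. This point is on its axis, about half-way up (22 mm above its foot).
- spring_top (a point): Centre of the spring's upper end.
- good_tray: Rectangular black component tray for good springs, fixed: 90 (x) x 120 (y) x 25 mm high, wall 4 mm, open on top; origin under its centre.
- reject_dish: Round steel dish for rejects, fixed: 112 mm across the rim, 25 mm high, wall 3 mm, open on top; origin under its centre.
- board: Bystander: green circuit board lying flat, 100 x 130 mm, up to 20 mm high; origin under its centre.
- solder_reel: Bystander: reel of solder standing on end, 56 mm across, 40 mm high; origin under its centre.
- driver: Bystander: small screwdriver, 160 mm, lying on the bench.
Mind the look-alikes: they are no part of the job. Leave any pink look-alike of the reject_dish alone.

How it is judged:
On the way, in this order (a step that is already met when the one before it is completed fails the run):
1. the lever is down on the spring and the dial reads 10 N (9.3 to 10.7 N), held for 0.7 s (value of joint dial between 2.19108 and 2.52092 rad and value of joint lever above 1.3 rad), for 0.7 s.
2. the lever is back up (value of joint lever below 0.2 rad), for 0.2 s.
At the end, for the whole second after the job is handed in: The spring is at rest inside the good tray if the pointer stopped above the mark, inside the reject dish if below (either if they agree within 3 mm), its middle within 36 x 50 mm (tray) or 45 mm (dish) of the centre and under 45 mm high; lever up (under 0.2 rad), dial under 0.2 rad (((z of pointer_tip in the frame of mark_tip above -0.003 m and (x of spring_mid in the frame of good_tray between -0.036 and 0.036 m and y of spring_mid in the frame of good_tray between -0.05 and 0.05 m)) or (z of pointer_tip in the frame of mark_tip below 0.003 m and horizontal distance between spring_mid and reject_dish below 0.045 m)) and z of spring_mid in the frame of tester below 0.045 m and linear speed of spring below 0.03 m/s and value of joint each of lever, dial below 0.2 rad); the robot touches nothing.
It fails at once if the spring is loaded past 12.5 N on the dial (value of joint dial above 2.945 rad).
It fails at once if the robot touches the drag pointer or the reference mark (contact force between any of the fingers, the arm and pointer above 0.5 N or contact force between any of the fingers, the arm and refmark above 0.5 N).
It fails at once if a bystander (board, reel, screwdriver) is moved by more than 30 mm (distance of any of board, solder_reel, driver from where it was at the start of the episode above 0.03 m).
It also fails if it takes over 59 s, if anything falls off the work surface, if the arm or the gripper's body presses on something with over 40 N, if the wrist force passes 120 N, or if a joint passes its speed limit or range.

## Robot

A 6-joint arm with a two-finger parallel gripper is mounted at the origin on the work surface. World frame = base frame: x ahead of the robot, y to its left, z up, the work surface at z = 0. Lengths are in m, angles in rad, forces in N, time in s.
With the tool pointing down it reaches from about 0.225 to 0.875 m from the base axis. Payload 3.4 kg.
Tool frame: the origin (TCP) lies midway between the tips of the shut fingers; the grasp point (between the pads) lies 19 mm behind it (arm.grip_depth is the distance from the TCP to the grasp point, in m); z points along the fingers, y is the direction in which the jaws open and shut (so a half turn about z gives the same grasp; the last joint's range is limited). The gripper opens to 85 mm and grips with 20 to 120 N. Pads are 22 mm wide; open, the fingers measure 114 mm over their backs; the gripper's body (76 mm by 85 mm) begins 54 mm behind the grasp point. The pads swing forward as they close: fully open they stand 13 mm farther back than shut.
Start: joints at [-1.247, 0.276, 1.505, -0, 1.361, -0.121], TCP at [0.247, -0.519, 0.231] pointing down, gripper open.
Joint ranges: [-2.89, 2.89], [-0.75, 2.08], [0.22, 2.7], [-1.18, 4.32], [0.11, 2.71], [-2.7, 2.7]. Speed limits (rad/s): [2.57, 2.57, 3.14, 3.14, 3.14, 3.14].

## Interface

Orientations are given as [roll, pitch, yaw] about the fixed x, y, z axes, in that order (R = Rz(yaw) Ry(pitch) Rx(roll)).
In Python, from cell import arm, get_image, camera_params, cut_out, tip_of gives the robot as it stands.
- The arm moves only by the shell command python3 -m jog 'ROWS' [OPENING]. ROWS is JSON, a list of rows, each a list of 2 entries, a list of its own where there are three numbers: the shift along the tool's x, y, z in m, then the turn about the tool's z in rad. In form: [[[tx, ty, tz], roll], ...]. A call has exactly 8 rows; each row shifts and turns the commanded pose from where the row before left it, along the tool's axes as they then stand; what a row does not reach is not made up. A row lasts 1/12 s, in which the tool goes at most 41.7 mm and 7.16 degrees, less where a joint would pass 70% of its speed; a pose out of reach is approached as far as the arm can. A call with a gripper value outside its range is refused whole. OPENING is the opening, from 0 (shut) to 1 (fully open), set as the call begins (- or left out, the last holds). The fingers move at their own pace and stop on an object; the grip force is fixed at half the most. Time passes only in rows, so rows that do not move let the fingers close, or fill a call up. It gives the time, the measured TCP pose, the force and the opening at its end, in the units of the state.
- arm.observe(): the state, without advancing time (a new reading comes with each control period).
- get_image(name): name is "scene" or "side" or "wrist"; returns (picture, depth): 384x512x3 uint8, red, green, blue; 384x512 float32, m along the optical axis (not along the pixel's ray), 0 where there is no reading.
- camera_params(name): a dict with "mtx" (3x3 intrinsics, pixels), "origin" and "rotation" of the camera in the world; the wrist camera has in their place "mount" (4x4, takes a point from camera to tool coordinates, whose origin is the TCP and whose axes are the flange's). Camera axes: x right, y up, looking along -z (the intrinsics and any distortion apply to the point x, -y, -z); pixel columns grow to the right and rows downward; lengths in m; the calibration is good to about 2 mm. A picture is of the moment at which its call begins: read the wrist's pose just before it. camera_params takes no time and is no camera call.
- arm.close_job(): hands the job in, once; it reports no verdict.
Trained networks look in the newest picture that a camera, given by its name, has taken for a name from the list of things; names that differ only in an ending like _2 or _b are one class to them, and where a whole thing is asked for, a point or a joint stands for the part that bears it (a point fixed in the world has none). Each returns a list of dicts, best first, with "conf" (0 to 1); they miss things now and then, are a little off and sometimes report something else, mostly with a low value. They report only what shows in the picture. A call takes as long as a camera call. They do not tell look-alikes from the thing itself.
- cut_out(query, camera): "mask" (384x512 bool, what is visible of it) and "pixel" ([row, column] in pixels, amid what is visible of it).
- tip_of(query, camera): "pixel" ([row, column] in pixels: a listed point, or the origin of a listed thing).
The state is a dict: "t": time; "joints": joint angles; "dq": joint speeds; "joint_efforts": joint torques, N m; "tcp_pos": TCP position; "eef_rot": TCP orientation; "ft_force": force on the tool from outside, world axes, zero at the start; "torque": the same for the moment, N m; "grip_width": finger opening in m.
Only numpy, scipy, OpenCV 4.12 (cv2) and the standard library are available. Lean on these libraries where they do the work, as an engineer would, in place of code of your own. Each camera call takes 0.05 s, during which the arm holds its last target.

## Working session

There is one attempt and no reset: what is moved stays moved. The work goes in short steps, Python scripts to look and compute and a shell command to move; the robot and the scene stay as the last step left them, time stands still between calls to the robot, and variables do not carry over. Pictures are saved under pics/ and viewed, and the job is handed in when it is done.

```bash
ls; mkdir -p pics; cat > h.py <<'E'
import numpy as np, cv2
from cell import arm,get_image,camera_params,cut_out,tip_of
from scipy.spatial.transform import Rotation as R
def cam(name):
    p=camera_params(name)
    if 'mount' in p:
        s=arm.observe(); T=np.eye(4); T[:3,:3]=R.from_euler('xyz',s['eef_rot']).as_matrix(); T[:3,3]=s['tcp_pos']
        M=T@np.array(p['mount']); return np.array(p['mtx']),M[:3,3],M[:3,:3]
    return np.array(p['mtx']),np.array(p['origin']),np.array(p['rotation'])
def ray(c,px):
    K,o,Rm=c; r,cc=px
    d=np.array([(cc-K[0,2])/K[0,0],-(r-K[1,2])/K[1,1],-1.]); return o,Rm@d
def pt(c,px,z): # depth z
    o,d=ray(c,px); return o+d*z
def onz(c,px,h):
    o,d=ray(c,px); return o+d*(h-o[2])/d[2]
def proj(c,P):
    K,o,Rm=c; q=Rm.T@(np.array(P)-o); return np.array([K[1,2]+K[1,1]*(-q[1])/(-q[2]),K[0,2]+K[0,0]*q[0]/(-q[2])])
def save(n,im): cv2.imwrite('pics/'+n+'.png',im[:,:,::-1])
E
python3 - <<'E'
from h import *
for n in ['scene','side','wrist']:
    c=cam(n); im,d=get_image(n); save(n+'0',im); np.save(n+'0.npy',d)
    print(n,camera_params(n))
print(arm.observe())
E
```

```text
pics
scene {'mtx': array([[379.15603255,   0.        , 252.04101445],
       [  0.        , 379.15603255, 185.99051447],
       [  0.        ,   0.        ,   1.        ]]), 'origin': array([1.11152445, 0.10710206, 0.85980279]), 'rotation': array([0.70134905, 0.00395106, 1.56716252])}
side {'mtx': array([[353.85838435,   0.        , 259.7190186 ],
       [  0.        , 353.85838435, 184.21722381],
       [  0.        ,   0.        ,   1.        ]]), 'origin': array([0.22632034, 0.86231022, 0.67284774]), 'rotation': array([ 1.03599313, -0.00903666, -2.78562328])}
wrist {'mtx': array([[292.51042322,   0.        , 255.77662016],
       [  0.        , 292.51042322, 193.79757101],
       [  0.        ,   0.        ,   1.        ]]), 'mount': array([[-1.09251769e-03,  9.45841960e-01,  3.24625620e-01,
         8.41126999e-02],
       [ 9.99999237e-01,  8.46297305e-04,  8.99662067e-04,
         7.50177811e-04],
       [ 5.76208345e-04,  3.24626356e-01, -9.45842163e-01,
        -1.43415119e-01],
       [ 0.00000000e+00,  0.00000000e+00,  0.00000000e+00,
         1.00000000e+00]])}
{'t': 0.15, 'joints': array([-1.24697129e+00,  2.76464021e-01,  1.50580844e+00,  1.60490475e-05,
        1.36069179e+00, -1.20972017e-01]), 'dq': array([ 0.00029035, -0.0012626 , -0.00674222,  0.00047452,  0.00247566,
        0.00059979]), 'joint_efforts': array([ 1.72205699e-03, -4.17142904e+01, -2.46031648e+01, -1.97231475e-04,
        7.61248550e-03, -1.19707934e-05]), 'tcp_pos': array([ 0.24730351, -0.51868881,  0.23064377]), 'eef_rot': array([-3.14023298e+00, -1.81096632e-04,  4.44793577e-01]), 'ft_force': array([ 0.09666039, -0.89216204, -0.53332649]), 'torque': array([ 0.00338651, -0.0286791 ,  0.01187427]), 'grip_width': 0.0853616088989053}
```

```bash
sed -i "s/np.array(p\['rotation'\])$/R.from_euler('xyz',p['rotation']).as_matrix()/" h.py; grep rotation h.py
```

```text
return np.array(p['mtx']),np.array(p['origin']),R.from_euler('xyz',p['rotation']).as_matrix()
```

View pics/scene0.png

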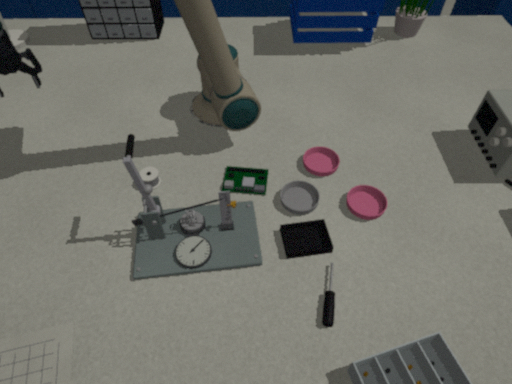

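View pics/side0.png

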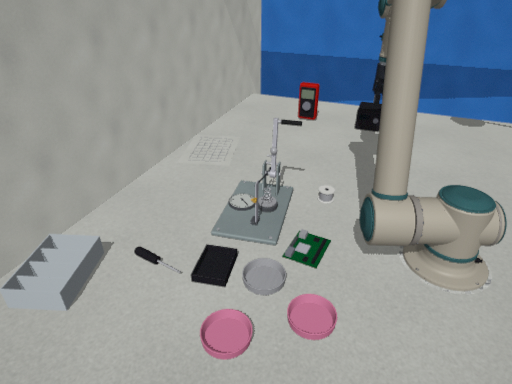

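View pics/wrist0.png

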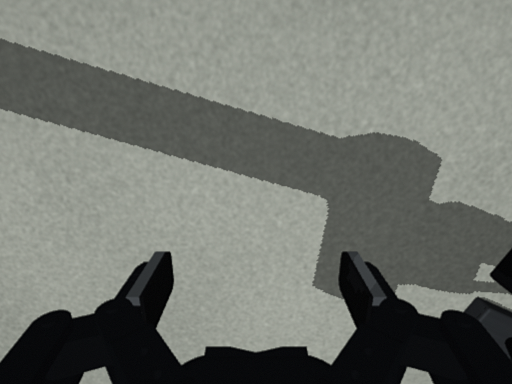

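```bash
python3 - <<'E'
from h import *
def med(d,px,k=2):
    r,c=int(round(px[0])),int(round(px[1])); w=d[max(0,r-k):r+k+1,max(0,c-k):c+k+1]; w=w[w>0]; return np.median(w) if len(w) else 0
for n in ['scene','side']:
    c=cam(n); d=np.load(n+'0.npy')
    for q in ['tester','good_tray','reject_dish','board','solder_reel','driver','lever','dial','spring_mid']:
        for m in cut_out(q,n)[:3]:
            k=m['mask']; ys,xs=np.nonzero(k); P=np.array([pt(c,(y,x),d[y,x]) for y,x in zip(ys,xs) if d[y,x]>0])
            print(n,'cut',q,round(m['conf'],2),np.round(m['pixel']),len(P),np.round(np.percentile(P,[2,50,98],axis=0),3).tolist())
    for q in ['tester','seat','pivot','handle','pointer_tip','mark_tip','spring_mid','spring_top','good_tray','reject_dish','board','solder_reel','driver']:
        for m in tip_of(q,n)[:2]:
            print(n,'tip',q,round(m['conf'],2),np.round(m['pixel'],1),np.round(pt(c,m['pixel'],med(d,m['pixel'],1)),3))
E
```

```text
scene cut tester 0.93 [236. 192.] 9035 [[0.474, -0.185, 0.013], [0.578, -0.047, 0.02], [0.674, 0.114, 0.278]]
scene cut good_tray 0.85 [239. 304.] 1583 [[0.527, 0.187, 0.002], [0.573, 0.249, 0.006], [0.625, 0.306, 0.028]]
scene cut good_tray 0.57 [238. 188.] 8907 [[0.474, -0.184, 0.014], [0.579, -0.047, 0.02], [0.674, 0.114, 0.279]]
scene cut good_tray 0.22 [216. 189.] 57 [[0.487, -0.061, 0.022], [0.538, -0.052, 0.072], [0.545, -0.042, 0.089]]
scene cut reject_dish 0.98 [195. 297.] 1050 [[0.387, 0.192, 0.003], [0.431, 0.243, 0.007], [0.493, 0.29, 0.027]]
scene cut reject_dish 0.74 [199. 366.] 1124 [[0.406, 0.375, 0.002], [0.451, 0.431, 0.007], [0.511, 0.479, 0.028]]
scene cut reject_dish 0.58 [159. 320.] 875 [[0.245, 0.269, 0.002], [0.288, 0.321, 0.008], [0.351, 0.37, 0.028]]
scene cut board 0.65 [180. 248.] 1126 [[0.315, 0.024, 0.003], [0.368, 0.088, 0.009], [0.414, 0.151, 0.022]]
scene cut board 0.3 [177. 151.] 310 [[0.345, -0.216, 0.003], [0.375, -0.187, 0.04], [0.395, -0.168, 0.044]]
scene cut solder_reel 0.55 [175. 153.] 297 [[0.345, -0.216, 0.003], [0.374, -0.186, 0.04], [0.394
[... 3383 characters left out ...]
e tip pointer_tip 0.61 [184.6 255.2] [0.538 0.049 0.155]
side tip mark_tip 0.55 [194.3 267.9] [ 0.535 -0.059  0.06 ]
side tip mark_tip 0.44 [197.4 255.6] [0.536 0.05  0.113]
side tip spring_mid 0.36 [194.1 267.9] [ 0.535 -0.06   0.06 ]
side tip spring_top 0.51 [186.6 266.8] [ 0.577 -0.172  0.016]
side tip good_tray 0.9 [266.1 216.6] [0.573 0.242 0.002]
side tip reject_dish 0.96 [280.4 263.4] [0.439 0.245 0.001]
side tip reject_dish 0.77 [318.7 313.1] [0.294 0.316 0.001]
side tip board 0.86 [250.  307.1] [0.361 0.101 0.009]
side tip board 0.44 [267.5 215.6] [0.572 0.25  0.004]
side tip solder_reel 0.56 [196.9 325.5] [ 0.365 -0.173  0.021]
side tip driver 0.74 [263.5 156.8] [0.727 0.291 0.002]
```

```bash
python3 - <<'E'
from h import *
for n in ['scene','side']:
    c=cam(n); d=np.load(n+'0.npy')
    def grid():
        K,o,Rm=c; r,cc=np.mgrid[0:384,0:512]
        D=np.stack([(cc-K[0,2])/K[0,0],-(r-K[1,2])/K[1,1],-np.ones_like(r)],-1)@Rm.T
        return o+D*d[...,None]
    P=grid(); ok=d>0
    for q,lo,hi,box in [('base',.013,.025,(.45,.70,-.22,.14)),('tray',.018,.032,(.51,.64,.17,.32)),('dish',.018,.032,(.37,.51,.17,.31))]:
        m=ok&(P[...,2]>lo)&(P[...,2]<hi)&(P[...,0]>box[0])&(P[...,0]<box[1])&(P[...,1]>box[2])&(P[...,1]<box[3])
        m=m.astype(np.uint8)
        if q=='base': m=cv2.morphologyEx(m,cv2.MORPH_OPEN,np.ones((3,3)))
        X=P[m>0][:,:2].astype(np.float32)
        print(n,q,len(X),np.median(P[m>0][:,2]),cv2.minAreaRect(X*1000),cv2.minEnclosingCircle(X*1000))
    m=ok&(P[...,2]>.25)&(P[...,2]<.3)&(P[...,0]>.4)&(P[...,0]<.6)&(P[...,1]<-.1)&(P[...,1]>-.2)
    print('handle',np.round(np.percentile(P[m],[2,50,98],axis=0),4))
    im=cv2.imread(f'pics/{n}0.png')
    (a,b,cc,e)=(110,280,110,270) if n=='scene' else (105,250,205,345)
    cv2.imwrite(f'pics/{n}0z.png',cv2.resize(im[a:b,cc:e],None,fx=3.5,fy=3.5,interpolation=cv2.INTER_CUBIC)[:600,:800])
E
```

```text
scene base 5468 0.018971611027243984 ((569.1510620117188, -38.00083923339844), (200.46180725097656, 319.8811950683594), 6.985871315002441) ((571.0873413085938, -37.88655090332031), 184.03958129882812)
scene tray 367 0.025127850372471672 ((575.4901123046875, 246.43853759765625), (92.71514129638672, 121.1956787109375), 9.356088638305664) ((576.074951171875, 246.94073486328125), 73.0984878540039)
scene dish 242 0.02409020973939141 ((439.55523681640625, 241.986328125), (107.94660186767578, 111.15809631347656), 87.02597045898438) ((439.9734802246094, 240.92910766601562), 57.3689079284668)
handle [[ 0.4679 -0.171   0.2517]
 [ 0.5302 -0.1588  0.2806]
 [ 0.5552 -0.1479  0.2863]]
side base 2506 0.016357928969506608 ((568.7581787109375, -35.81358337402344), (197.89645385742188, 319.85345458984375), 6.764270305633545) ((568.1115112304688, -37.94341278076172), 184.05274963378906)
side tray 279 0.022324845548370553 ((576.06103515625, 247.15248107910156), (90.45597076416016, 122.57899475097656), 8.754456520080566) ((576.2261962890625, 246.82875061035156), 75.36734008789062)
side dish 248 0.02214070613866781 ((440.80316162109375, 242.22610473632812), (109.97319030761719, 111.63948059082031), 52.03163528442383) ((440.10577392578125, 241.01406860351562), 57.413883209228516)
handle [[ 0.4675 -0.1649  0.2529]
 [ 0.5187 -0.1557  0.2749]
 [ 0.5538 -0.1463  0.2827]]
```

View pics/scene0z.png

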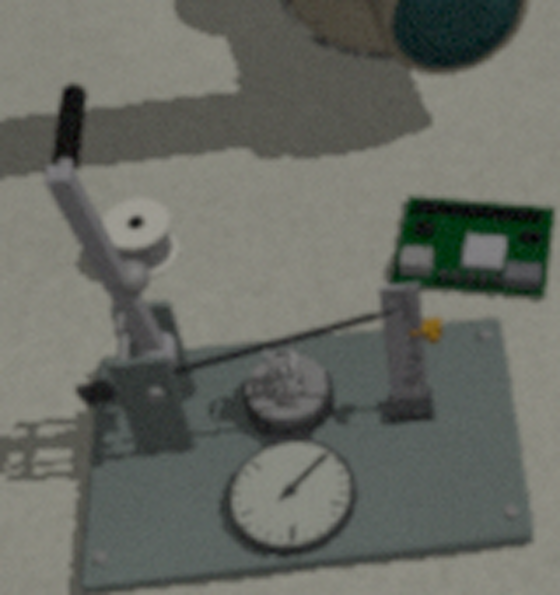

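View pics/side0z.png

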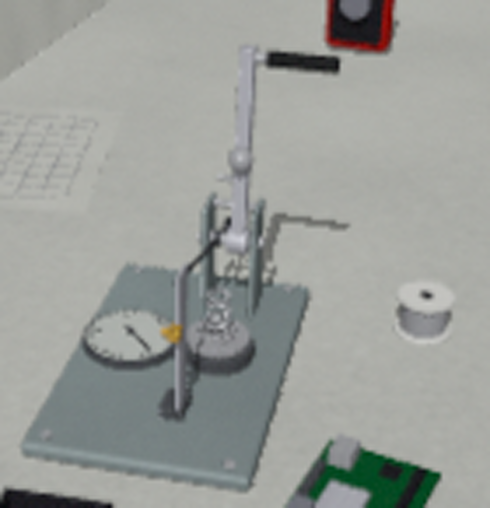

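```bash
python3 -m jog '[[[0.0313,-0.0178,-0.0095],0],[[0.0313,-0.0178,-0.0095],0],[[0.0313,-0.0178,-0.0095],0],[[0.0313,-0.0178,-0.0095],0],[[0.0313,-0.0178,-0.0095],0],[[0.0313,-0.0178,-0.0095],0],[[0.0313,-0.0178,-0.0095],0],[[0.0313,-0.0178,-0.0095],0]]' 0.9
python3 -m jog '[[[0.0313,-0.0178,-0.0095],0],[[0.0313,-0.0178,-0.0095],0],[[0.0313,-0.0178,-0.0095],0],[[0.0313,-0.0178,-0.0095],0],[[0,0,0],-0.124],[[0,0,0],-0.124],[[0,0,0],-0.124],[[0,0,0],-0.124]]'
python3 - <<'E'
from h import *
for n in ['scene','side']:
    c=cam(n); d=np.load(n+'0.npy'); im=cv2.imread(f'pics/{n}0.png').max(2)
    K,o,Rm=c; r,cc=np.mgrid[0:384,0:512]
    D=np.stack([(cc-K[0,2])/K[0,0],-(r-K[1,2])/K[1,1],-np.ones_like(r)],-1)@Rm.T
    P=o+D*d[...,None]
    m=(d>0)&(im<60)&(P[...,2]>.25)&(P[...,2]<.3)&(P[...,0]>.4)&(P[...,0]<.6)&(P[...,1]<-.1)&(P[...,1]>-.22)
    print(n,m.sum(),np.round(np.percentile(P[m],[2,50,98],axis=0),4))
E
```

```text
t: 3.02
tcp_pos: [0.4129, -0.2812, 0.308]
eef_rot: [3.141, -0.0, 0.445]
ft_force: [0.4, 0.2, -0.3]
grip_width: 0.0764
t: 3.68
tcp_pos: [0.4947, -0.1642, 0.3454]
eef_rot: [3.141, 0.0, 0.948]
ft_force: [0.7, -0.0, 0.0]
grip_width: 0.077
scene 139 [[ 0.4723 -0.1712  0.2772]
 [ 0.5052 -0.1621  0.2818]
 [ 0.5306 -0.1539  0.285 ]]
side 72 [[ 0.4665 -0.1636  0.2714]
 [ 0.4954 -0.1578  0.2773]
 [ 0.5256 -0.1529  0.2815]]
```

```bash
R='x'; python3 -m jog '[[[0,0,0],-0.1218],[[0,0,0],-0.1218],[[0,0,0],-0.1218],[[0,0,0],-0.1218],[[0,0,0],-0.1218],[[0,0,0],-0.1218],[[0,0,0],-0.1218],[[0,0,0],-0.1218]]'
python3 -m jog '[[[0,0,0],-0.1218],[[0,0,0],-0.1218],[[0,0,0],-0.1218],[[0,0,0],-0.1218],[[0,0,0],-0.1218],[[0,0,0],-0.1218],[[0,0,0],-0.1218],[[0,0,0],-0.1218]]'
python3 -m jog '[[[0,0,0],-0.1218],[[0,0,0],-0.1218],[[0,0,0],-0.1218],[[0,0,0],0],[[0,0,0],0],[[0,0,0],0],[[0,0,0],0],[[0,0,0],0]]'
python3 - <<'E'
from h import *
c=cam('wrist'); im,d=get_image('wrist'); save('wrist1',im)
im,d=get_image('scene'); save('scene1',im)
print(proj(c,[.5056,-.1626,.275]))
E
```

```text
t: 4.35
tcp_pos: [0.4945, -0.1646, 0.3453]
eef_rot: [3.142, 0.0, 1.921]
ft_force: [0.1, 0.3, 0.2]
grip_width: 0.077
t: 5.02
tcp_pos: [0.4945, -0.1646, 0.3453]
eef_rot: [-3.142, 0.0, 2.896]
ft_force: [0.7, -0.0, 0.0]
grip_width: 0.0764
t: 5.68
tcp_pos: [0.4946, -0.1646, 0.3453]
eef_rot: [-3.142, 0.0, -3.029]
ft_force: [0.4, 0.2, 0.3]
grip_width: 0.0771
[218.69839347 257.4814118 ]
```

View pics/wrist1.png

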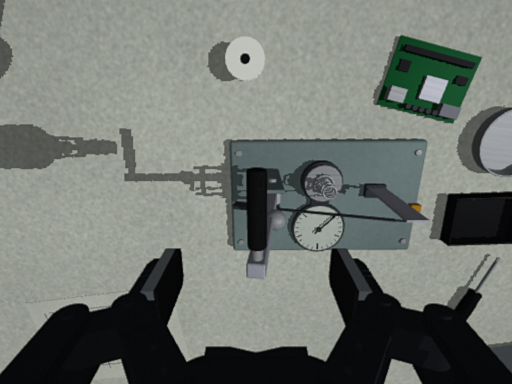

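View pics/scene1.png

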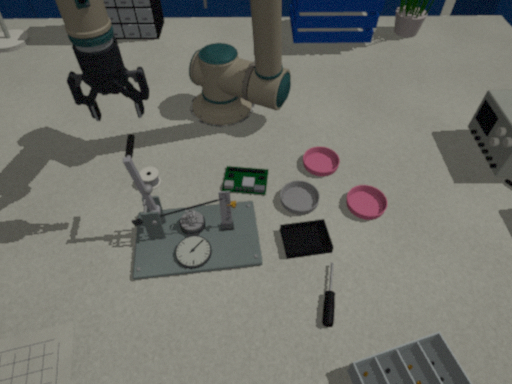

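```bash
python3 -m jog '[[[0,0,0.02],0],[[0,0,0.02],0],[[0,0,0.02],0],[[0,0,0.0145],0],[[0,0,0.0145],0],[[0,0,0],0],[[0,0,0],0],[[0,0,0],0]]'
python3 -m jog '[[[0,0,0],0],[[0,0,0],0],[[0,0,0],0],[[0,0,0],0],[[0,0,0],0],[[0,0,0],0],[[0,0,0],0],[[0,0,0],0]]' 0
python3 - <<'E'
from h import *
im,d=get_image('wrist'); save('wrist2',im)
E
```

```text
t: 6.45
tcp_pos: [0.4951, -0.1649, 0.2572]
eef_rot: [-3.141, 0.001, -3.028]
ft_force: [0.2, 0.4, 0.2]
grip_width: 0.0767
t: 7.12
tcp_pos: [0.4946, -0.1642, 0.2568]
eef_rot: [3.141, 0.001, -3.028]
ft_force: [-0.7, 2.9, 5.0]
grip_width: 0.0145
```

View pics/wrist2.png

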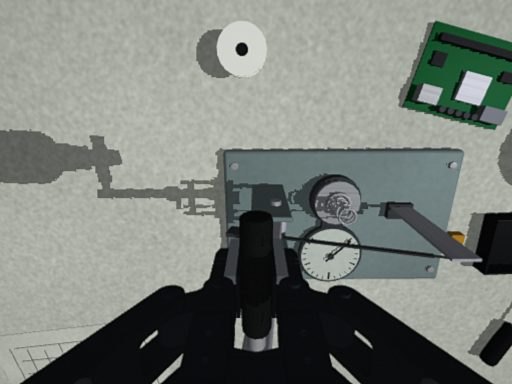

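```bash
python3 - <<'E'
import numpy as np
t=np.arange(0,2.01,.1); p=1.69-t
y=.18*np.cos(p); z=.18*np.sin(p)
for i in range(len(t)-1): print(round(t[i+1],2),'%.4f,%.4f'%(y[i+1]-y[i],-(z[i+1]-z[i])))
E
```

```text
0.1 0.0179,-0.0012
0.2 0.0180,0.0006
0.3 0.0178,0.0023
0.4 0.0175,0.0041
0.5 0.0170,0.0058
0.6 0.0163,0.0075
0.7 0.0155,0.0091
0.8 0.0145,0.0106
0.9 0.0134,0.0120
1.0 0.0121,0.0133
1.1 0.0107,0.0144
1.2 0.0093,0.0154
1.3 0.0077,0.0163
1.4 0.0060,0.0170
1.5 0.0043,0.0175
1.6 0.0025,0.0178
1.7 0.0007,0.0180
1.8 -0.0011,0.0180
1.9 -0.0029,0.0178
2.0 -0.0046,0.0174
```

```bash
python3 -m jog '[[[0,0.0179,-0.0012],0],[[0,0.018,0.0006],0],[[0,0.0178,0.0023],0],[[0,0.0175,0.0041],0],[[0,0.017,0.0058],0],[[0,0.0163,0.0075],0],[[0,0.0155,0.0091],0],[[0,0.0145,0.0106],0]]'
python3 -m jog '[[[0,0.0134,0.012],0],[[0,0.0121,0.0133],0],[[0,0.0107,0.0144],0],[[0,0.0093,0.0154],0],[[0,0.0077,0.0163],0],[[0,0.003,0.0085],0],[[0,0,0],0],[[0,0,0],0]]'
python3 - <<'E'
from h import *
for n in ['wrist','scene']:
    im,d=get_image(n); save(n+'3',im); np.save(n+'3.npy',d)
im=cv2.imread('pics/scene3.png'); cv2.imwrite('pics/scene3z.png',cv2.resize(im[130:280,110:270],None,fx=4,fy=4,interpolation=cv2.INTER_CUBIC))
# dial from scene: fit needle
print(arm.observe()['tcp_pos'],arm.observe()['ft_force'])
E
```

```text
t: 7.83
tcp_pos: [0.4794, -0.0324, 0.2186]
eef_rot: [-3.136, 0.001, -3.027]
ft_force: [-1.9, -3.5, 1.1]
grip_width: 0.0142
t: 8.5
tcp_pos: [0.4726, 0.024, 0.1372]
eef_rot: [-3.14, -0.002, -3.028]
ft_force: [-2.2, -4.2, -0.1]
grip_width: 0.0137
[0.47261138 0.02387307 0.1377017 ] [-1.82037361 -4.94485602 -1.14148501]
```

View pics/scene3z.png

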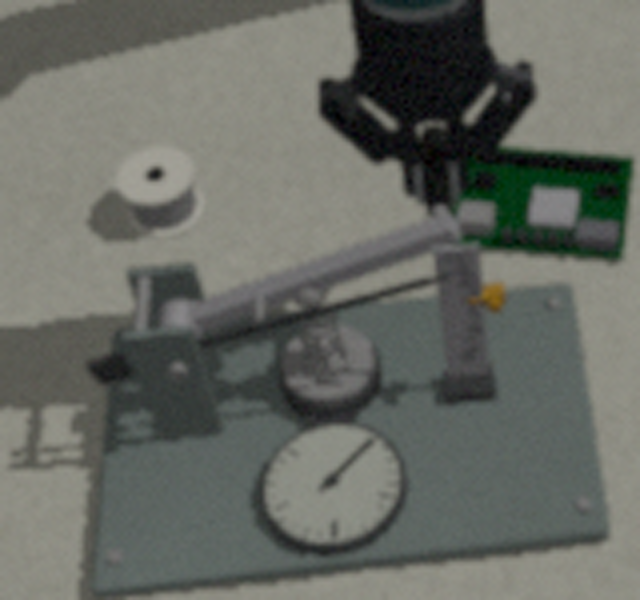

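View pics/wrist3.png

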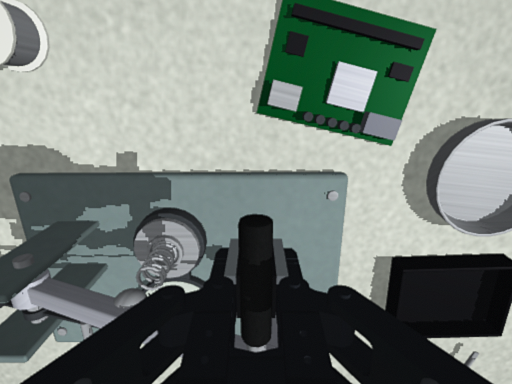

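```bash
cat > dial.py <<'E'
from h import *
TC=np.array([.569,-.037]); YAW=.12
c_,s_=np.cos(YAW),np.sin(YAW)
def T2W(p): p=np.array(p)/1000; return np.array([TC[0]+c_*p[0]-s_*p[1],TC[1]+s_*p[0]+c_*p[1],p[2]])
def W2T(P): d=np.array(P)[:2]-TC; return 1000*np.array([c_*d[0]+s_*d[1],-s_*d[0]+c_*d[1],P[2]])
def rect(im,ctr=(55,-10),h=35,N=240,half=50):
    c=cam('scene')
    # rect image: x right=tester y, y down = tester x
    src=[];dst=[]
    for dx in(-half,half):
        for dy in(-half,half):
            r=proj(c,T2W([ctr[0]+dx,ctr[1]+dy,h])); src.append([r[1],r[0]]); dst.append([N/2+dy*N/2/half,N/2+dx*N/2/half])
    H=cv2.getPerspectiveTransform(np.float32(src),np.float32(dst))
    return cv2.warpPerspective(im,H,(N,N),flags=cv2.INTER_CUBIC)
def read(im,ctr=(55,-10),show=None):
    g=rect(im,ctr); 
    if show: cv2.imwrite('pics/'+show+'.png',cv2.resize(g[:,:,::-1],None,fx=2,fy=2))
    gg=g.mean(2); k=2.4
    a=np.arange(-25,300,1.)
    dirs=np.deg2rad(135-a)  # angle from +x toward +y (ccw)
    rr=np.arange(7,28,.5)
    X=120+k*np.outer(np.sin(dirs),rr); Y=120+k*np.outer(np.cos(dirs),rr)
    v=cv2.remap(gg.astype(np.float32),X.astype(np.float32),Y.astype(np.float32),cv2.INTER_LINEAR).mean(1)
    v=cv2.GaussianBlur(v[:,None],(1,15),4)[:,0]
    i=v.argmin(); w=np.clip(np.median(v)-12-v,0,None); m=abs(a-a[i])<25
    ang=(w*a*m).sum()/max((w*m).sum(),1e-6) if (w*m).sum()>0 else a[i]
    return ang/13.5, a[i]/13.5, np.median(v)-v[i]
E
python3 - <<'E'
from dial import *
for n in ['scene0','scene1','scene3']:
    im=cv2.imread(f'pics/{n}.png')[:,:,::-1]; print(n,read(im,show='d_'+n))
E
```

```text
scene0 (np.float64(-1.130546041599386), np.float64(-1.037037037037037), np.float32(39.569572))
scene1 (np.float64(-1.1305495816118822), np.float64(-1.037037037037037), np.float32(40.2949))
scene3 (np.float64(-1.1337489999306987), np.float64(-1.037037037037037), np.float32(40.305916))
```

View pics/d_scene3.png

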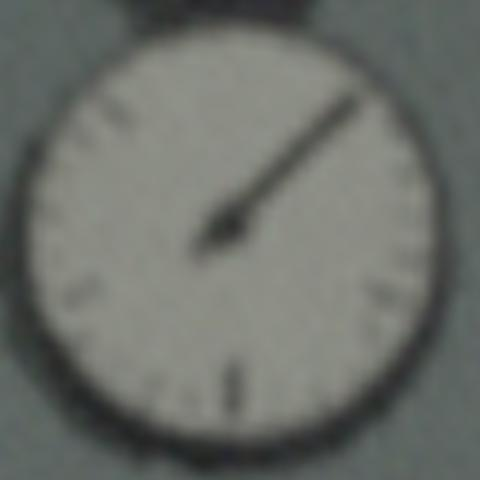

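```bash
sed -i 's/def read(im,ctr=(55,-10)/def read(im,ctr=(52.5,-12.7)/' dial.py
python3 - <<'E'
from dial import *
for n in ['scene0','scene1','scene3']:
    im=cv2.imread(f'pics/{n}.png')[:,:,::-1]; print(n,read(im,show='d_'+n))
E
python3 -m jog '[[[0,0.0015,0.004],0],[[0,0.0015,0.0045],0],[[0,0.0013,0.0045],0],[[0,0.001,0.0043],0],[[0,0,0],0],[[0,0,0],0],[[0,0,0],0],[[0,0,0],0]]'
python3 - <<'E'
from dial import *
im,d=get_image('scene'); save('s4',im); print(read(im,show='d4')); print(arm.observe()['tcp_pos'])
E
```

```text
scene0 (np.float64(-0.25995493957417026), np.float64(-0.2222222222222222), np.float32(48.732384))
scene1 (np.float64(-0.27637968214971753), np.float64(-0.2222222222222222), np.float32(49.258514))
scene3 (np.float64(-0.2568623608090936), np.float64(-0.2222222222222222), np.float32(49.522614))
t: 9.27
tcp_pos: [0.472, 0.0293, 0.1204]
eef_rot: [-3.141, -0.001, -3.028]
ft_force: [-2.7, -5.0, -1.9]
grip_width: 0.0142
(np.float64(-0.25763831086533867), np.float64(-0.2222222222222222), np.float32(49.19184))
[0.47202071 0.02934092 0.12042891]
```

View pics/d4.png

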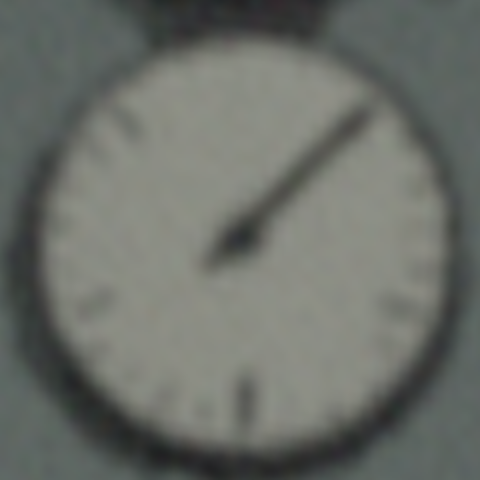

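```bash
python3 -m jog '[[[0,0.0005,0.002],0],[[0,0.0005,0.002],0],[[0,0.0005,0.002],0],[[0,0.0004,0.002],0],[[0,0,0],0],[[0,0,0],0],[[0,0,0],0],[[0,0,0],0]]'
python3 - <<'E'
from dial import *
im,d=get_image('scene'); save('s5',im); print(read(im,show='d5')); print(arm.observe()['tcp_pos'])
E
```

```text
t: 9.98
tcp_pos: [0.4718, 0.0312, 0.1128]
eef_rot: [-3.14, -0.001, -3.028]
ft_force: [-2.5, -3.9, 2.3]
grip_width: 0.0138
(np.float64(-0.2569081073548359), np.float64(-0.2222222222222222), np.float32(49.645256))
[0.47182527 0.03121584 0.11281053]
```

```bash
python3 -m jog '[[[0,0.0004,0.002],0],[[0,0.0004,0.002],0],[[0,0.0004,0.002],0],[[0,0.0003,0.002],0],[[0,0,0],0],[[0,0,0],0],[[0,0,0],0],[[0,0,0],0]]'
python3 - <<'E'
from dial import *
im,d=get_image('scene'); save('s6',im); print(read(im,show='d6')); print(arm.observe()['tcp_pos'])
E
```

```text
t: 10.7
tcp_pos: [0.4717, 0.0327, 0.1052]
eef_rot: [-3.14, -0.001, -3.028]
ft_force: [-3.9, -4.3, 6.0]
grip_width: 0.0139
(np.float64(-0.2629965981491727), np.float64(-0.2222222222222222), np.float32(50.062424))
[0.47164337 0.03271658 0.10519691]
```

```bash
python3 -m jog '[[[0,0.0003,0.0015],0],[[0,0.0002,0.0015],0],[[0,0.0002,0.0015],0],[[0,0.0002,0.0015],0],[[0,0,0],0],[[0,0,0],0],[[0,0,0],0],[[0,0,0],0]]'
python3 - <<'E'
from dial import *
im,d=get_image('scene'); save('s7',im); print(read(im,show='d7')); print(arm.observe()['tcp_pos'])
E
```

```text
t: 11.42
tcp_pos: [0.4715, 0.0339, 0.0985]
eef_rot: [-3.141, -0.001, -3.028]
ft_force: [-1.8, -4.9, 0.3]
grip_width: 0.0141
(np.float64(-0.26065277822351307), np.float64(-0.2222222222222222), np.float32(48.94458))
[0.47149723 0.03384936 0.09853216]
```

```bash
python3 -m jog '[[[0,0.0002,0.0012],0],[[0,0.0001,0.0012],0],[[0,0.0002,0.0012],0],[[0,0.0001,0.0012],0],[[0,0,0],0],[[0,0,0],0],[[0,0,0],0],[[0,0,0],0]]'
python3 - <<'E'
from dial import *
im,d=get_image('scene'); save('s8',im); print(read(im,show='d8')); print(arm.observe()['tcp_pos'])
im=cv2.imread('pics/s8.png'); cv2.imwrite('pics/s8z.png',cv2.resize(im[130:280,110:270],None,fx=4,fy=4,interpolation=cv2.INTER_CUBIC))
E
```

```text
t: 12.13
tcp_pos: [0.4714, 0.0344, 0.094]
eef_rot: [-3.141, -0.001, -3.028]
ft_force: [-3.8, -4.2, 3.1]
grip_width: 0.0142
(np.float64(0.7476725573919865), np.float64(0.8148148148148148), np.float32(43.07379))
[0.47143801 0.03444953 0.09400731]
```

View pics/s8z.png

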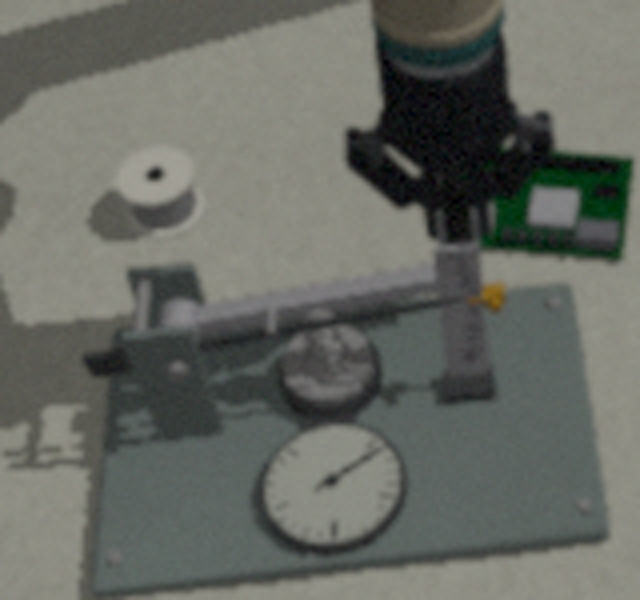

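```bash
python3 -m jog '[[[0,0.0001,0.001],0],[[0,0.0001,0.001],0],[[0,0.0001,0.001],0],[[0,0,0],0],[[0,0,0],0],[[0,0,0],0],[[0,0,0],0],[[0,0,0],0]]'
python3 - <<'E'
from dial import *
im,d=get_image('scene'); save('s9',im); print(read(im,show='d9')); print(arm.observe()['tcp_pos'])
E
```

```text
t: 12.85
tcp_pos: [0.4714, 0.0348, 0.0912]
eef_rot: [-3.141, -0.001, -3.028]
ft_force: [-4.5, -4.3, 4.4]
grip_width: 0.0139
(np.float64(1.8279862319889686), np.float64(1.8518518518518519), np.float32(44.514412))
[0.47140266 0.03476966 0.09119315]
```

```bash
python3 -m jog '[[[0,0.0001,0.002],0],[[0,0.0001,0.002],0],[[0,0.0001,0.002],0],[[0,0,0.002],0],[[0,0,0.002],0],[[0,0,0.002],0],[[0,0,0],0],[[0,0,0],0]]'
python3 - <<'E'
from dial import *
im,d=get_image('scene'); save('s10',im); print(read(im,show='d10')); print(arm.observe()['tcp_pos'])
E
```

```text
t: 13.57
tcp_pos: [0.4713, 0.0358, 0.0789]
eef_rot: [3.141, -0.001, -3.029]
ft_force: [-4.0, -1.4, 5.1]
grip_width: 0.0141
(np.float64(7.0410932084625335), np.float64(7.037037037037037), np.float32(44.61747))
[0.47134005 0.03577319 0.07890941]
```

View pics/d10.png

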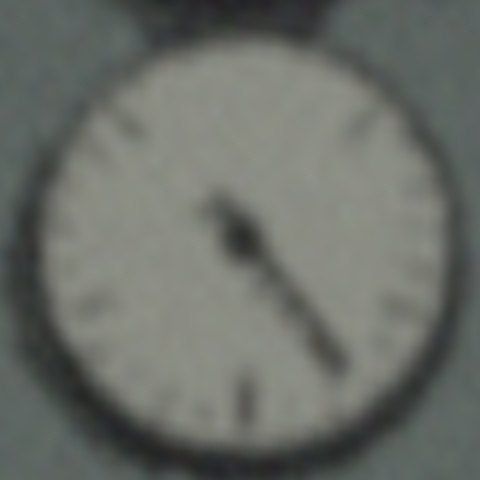

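```bash
python3 -m jog '[[[0,0,0.0015],0],[[0,0,0.0015],0],[[0,0,0.0015],0],[[0,0,0.001],0],[[0,0,0.0008],0],[[0,0,0],0],[[0,0,0],0],[[0,0,0],0]]'
python3 - <<'E'
from dial import *
im,d=get_image('scene'); save('s11',im); print(read(im,show='d11')); print(arm.observe()['tcp_pos'])
E
```

```text
t: 14.28
tcp_pos: [0.4713, 0.0359, 0.0727]
eef_rot: [3.141, -0.001, -3.028]
ft_force: [-4.5, -1.2, 7.6]
grip_width: 0.014
(np.float64(10.238006496891284), np.float64(10.148148148148149), np.float32(52.603325))
[0.47129422 0.0359128  0.07269339]
```

View pics/d11.png

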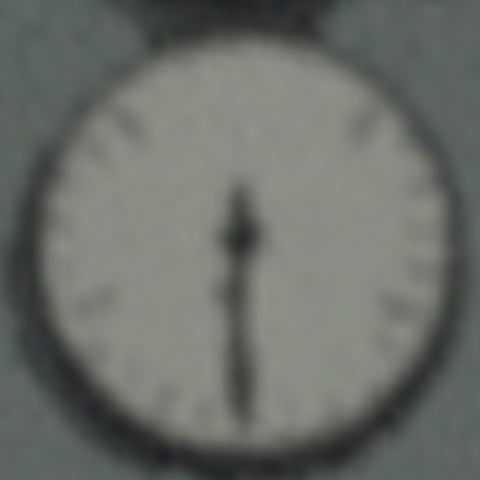

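```bash
python3 -m jog '[[[0,0,0],0],[[0,0,0],0],[[0,0,0],0],[[0,0,0],0],[[0,0,0],0],[[0,0,0],0],[[0,0,0],0],[[0,0,0],0]]'
python3 - <<'E'
from dial import *
im,d=get_image('scene'); save('s12',im); print(read(im,show='d12')); print(arm.observe()['tcp_pos'])
im=cv2.imread('pics/s12.png'); cv2.imwrite('pics/s12z.png',cv2.resize(im[130:280,110:270],None,fx=4,fy=4,interpolation=cv2.INTER_CUBIC))
E
```

```text
t: 15.0
tcp_pos: [0.4713, 0.0359, 0.0727]
eef_rot: [3.141, -0.001, -3.028]
ft_force: [-4.6, -0.5, 7.3]
grip_width: 0.0139
(np.float64(10.224276544590012), np.float64(10.148148148148149), np.float32(51.283005))
[0.47131099 0.03592588 0.07271618]
```

View pics/s12z.png

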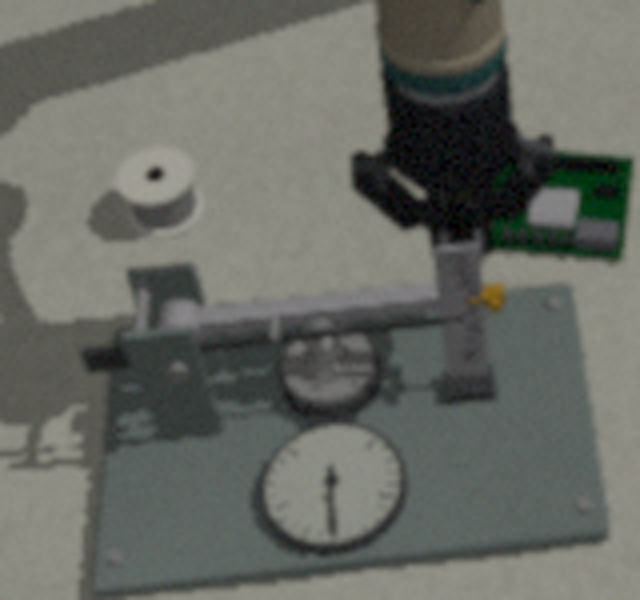

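```bash
python3 -m jog '[[[0,0,-0.0005],0],[[0,0,0],0],[[0,0,0],0],[[0,0,0],0],[[0,0,0],0],[[0,0,0],0],[[0,0,0],0],[[0,0,0],0]]'
python3 -m jog '[[[0,0,0],0],[[0,0,0],0],[[0,0,0],0],[[0,0,0],0],[[0,0,0],0],[[0,0,0],0],[[0,0,0],0],[[0,0,0],0]]'
python3 - <<'E'
from dial import *
im,d=get_image('scene'); save('s13',im); print(read(im,show='d13')); o=arm.observe(); print(o['tcp_pos'])
z0=.0719+.0005
import numpy as np
# tester frame grip
print(W2T(o['tcp_pos']+np.array([0,0,.019])))
E
```

```text
t: 15.72
tcp_pos: [0.4713, 0.0359, 0.0732]
eef_rot: [3.141, -0.001, -3.028]
ft_force: [-5.8, -1.6, 7.7]
grip_width: 0.0138
t: 16.38
tcp_pos: [0.4713, 0.0359, 0.0732]
eef_rot: [3.141, -0.001, -3.028]
ft_force: [-5.4, -1.2, 7.2]
grip_width: 0.0146
(np.float64(9.911638158239171), np.float64(9.851851851851851), np.float32(50.05407))
[0.47129734 0.03590706 0.07320095]
[-88.27217444  84.07896189  92.20094683]
```

```bash
python3 -m jog '[[[0,-0.0003,-0.0099],0],[[0,-0.0004,-0.0099],0],[[0,-0.0025,-0.0178],0],[[0,-0.0043,-0.0175],0],[[0,-0.006,-0.017],0],[[0,-0.0077,-0.0163],0],[[0,-0.0093,-0.0154],0],[[0,-0.0107,-0.0144],0]]'
python3 -m jog '[[[0,-0.0121,-0.0133],0],[[0,-0.0134,-0.012],0],[[0,-0.0145,-0.0106],0],[[0,-0.0155,-0.0091],0],[[0,-0.0163,-0.0075],0],[[0,-0.017,-0.0058],0],[[0,-0.0175,-0.0041],0],[[0,-0.0178,-0.0023],0]]'
python3 -m jog '[[[0,-0.015,-0.0005],0],[[0,-0.012,0.0006],0],[[0,-0.004,0.0003],0],[[0,0,0],0],[[0,0,0],0],[[0,0,0],0],[[0,0,0],0],[[0,0,0],0]]'
python3 - <<'E'
from dial import *
im,d=get_image('scene'); save('s14',im); print(read(im,show='d14')); o=arm.observe(); print(W2T(o['tcp_pos']+np.array([0,0,.019])),o['ft_force'])
im=cv2.imread('pics/s14.png'); cv2.imwrite('pics/s14z.png',cv2.resize(im[130:280,110:270],None,fx=4,fy=4,interpolation=cv2.INTER_CUBIC))
im,d=get_image('side'); save('si14',im)
im=cv2.imread('pics/si14.png'); cv2.imwrite('pics/si14z.png',cv2.resize(im[100:240,205:325],None,fx=4,fy=4,interpolation=cv2.INTER_CUBIC))
im,d=get_image('wrist'); save('w14',im)
E
```

```text
t: 17.1
tcp_pos: [0.4761, -0.0057, 0.1908]
eef_rot: [3.141, -0.001, -3.028]
ft_force: [-0.3, -5.0, -8.4]
grip_width: 0.0139
t: 17.77
tcp_pos: [0.4911, -0.1268, 0.2581]
eef_rot: [3.137, 0.004, -3.028]
ft_force: [-3.3, 4.3, 6.0]
grip_width: 0.0141
t: 18.43
tcp_pos: [0.4949, -0.159, 0.2567]
eef_rot: [3.141, 0.003, -3.029]
ft_force: [-2.9, -0.1, 7.3]
grip_width: 0.0138
(np.float64(-0.26558985910289373), np.float64(-0.2222222222222222), np.float32(49.68744))
[ -88.16032023 -112.25048908  275.73552195] [-3.20864005  0.83986548  8.09456689]
```

View pics/s14z.png

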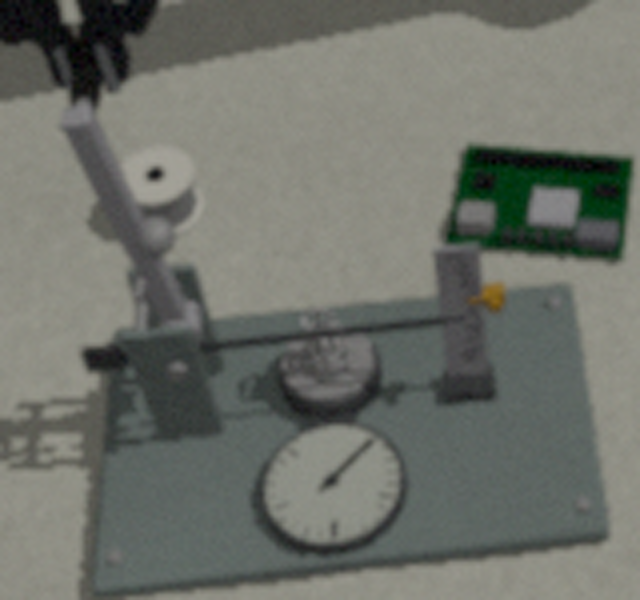

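View pics/si14z.png

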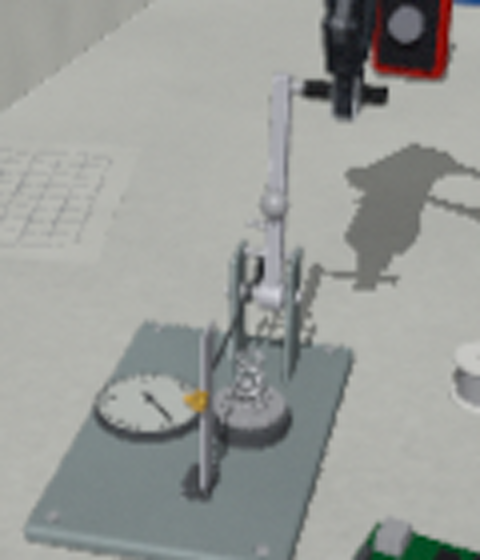

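View pics/w14.png

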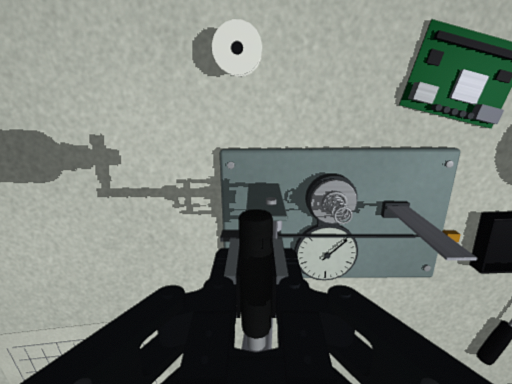

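```bash
python3 - <<'E'
from dial import *
im,d=get_image('scene'); c=cam('scene'); save('s15',im)
g=im.mean(2)
# orange mask
I=im.astype(int); om=(I[...,0]-I[...,2]>50)&(I[...,1]<I[...,0])
ys,xs=np.nonzero(om[180:240,200:260]); ys+=180; xs+=200
for y,x in sorted(zip(ys,xs)): print('mark',y,x,np.round(W2T(pt(c,(y,x),d[y,x])),1))
for col in range(165,232,3):
    r=np.argmin(g[203:218,col])+203
    print('ptr',r,col,round(g[r,col]),np.round(W2T(pt(c,(r,col),d[r,col])),1), np.round(W2T(pt(c,(r-3,col),d[r-3,col])),1))
for n in ['scene']:
  for q in ['pointer_tip','mark_tip']:
    print(q,[(round(m['conf'],2),np.round(m['pixel'],1)) for m in tip_of(q,n)])
z=cv2.resize(im[190:225,200:245,::-1],None,fx=16,fy=16,interpolation=cv2.INTER_CUBIC); cv2.imwrite('pics/ptr.png',z)
E
```

```text
mark 201 232 [-25.6  97.2 116.2]
mark 201 233 [-23.   99.6 119.1]
mark 201 234 [-21.5 102.  120.7]
mark 201 235 [-22.3 104.5 119.2]
mark 202 231 [-22.1  94.5 117.1]
mark 202 232 [-21.6  96.9 117.3]
mark 202 233 [-19.1  99.3 120.1]
mark 202 234 [-20.  101.8 118.5]
mark 202 235 [-21.5 104.3 116.3]
mark 203 231 [-19.6  94.2 116.2]
mark 203 232 [-18.4  96.6 117.4]
mark 203 233 [-17.4  99.1 118.3]
mark 203 234 [-16.9 101.5 118.5]
mark 203 235 [-18.4 104.  116.3]
mark 204 230 [-19.2  91.6 113.2]
mark 204 231 [-15.1  93.9 118.2]
mark 204 232 [-16.2  96.4 116.3]
mark 204 233 [-14.4  98.8 118.2]
mark 204 234 [-13.9 101.2 118.5]
mark 204 235 [-15.9 103.8 115.5]
mark 205 231 [-17.8  93.8 110.6]
mark 205 232 [-17.7  96.3 110.2]
mark 205 233 [-13.1  98.6 115.9]
mark 205 234 [-11.7 101.  117.4]
mark 205 235 [-12.7 103.5 115.6]
mark 206 232 [-86.2  98.2  16.1]
mark 206 233 [-12.5  98.4 112.7]
mark 206 234 [-12.5 100.8 112.2]
ptr 216 165 43 [-14.4 -70.7  97.5] [-84.6 -86.5  17.3]
ptr 216 168 55 [-15.3 -63.8  95. ] [-83.8 -78.4  16.9]
ptr 215 171 48 [-14.8 -55.8  98.5] [-84.  -69.8  19.8]
ptr 215 174
[... 504 characters left out ...]
5  18.1  98.7] [-83.6  12.3  20.2]
ptr 212 204 55 [-15.9  25.3  95.6] [-84.6  20.4  17.6]
ptr 211 207 50 [-16.8  33.   97.3] [-86.2  28.8  18.6]
ptr 211 210 48 [-13.8  40.6 100.1] [-85.2  37.1  18.6]
ptr 211 213 59 [-12.3  48.  100.8] [-84.4  45.3  18.2]
ptr 210 216 50 [-14.5  55.6 100.7] [-86.3  53.8  18.9]
ptr 210 219 47 [-14.7  63.   99.2] [-82.2  62.1  22.8]
ptr 210 222 63 [-21.9  70.3  88.3] [-23.5  71.1  98.6]
ptr 209 225 60 [-14.4  78.1 101.2] [-22.7  78.8 102.6]
ptr 212 228 63 [-23.2  84.9  75.4] [555.9  78.1 859.8]
ptr 205 231 65 [-17.8  93.8 110.6] [-22.1  94.5 117.1]
pointer_tip [(0.59, array([209.9, 224.8]))]
mark_tip [(0.43, array([206.7, 228.7])), (0.31, array([218.9, 189.4]))]
```

View pics/ptr.png

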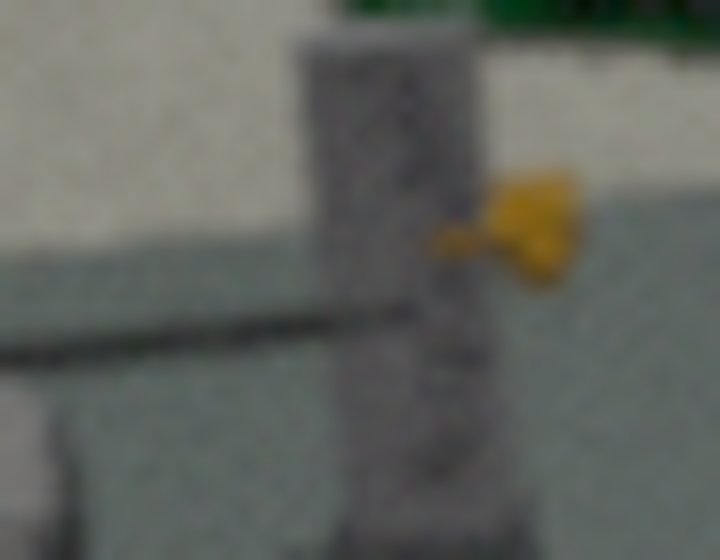

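```bash
python3 -m jog '[[[0,0,0],0],[[0,0,0],0],[[0,0,0],0],[[0,0,-0.02],0],[[0,0,-0.03],0],[[0,0,-0.03],0],[[0,0,0],0],[[0,0,0],0]]' 0.5
python3 - <<'E'
from dial import *
c=cam('wrist'); im,d=get_image('wrist'); save('w16',im); o=arm.observe(); print(o['tcp_pos'],o['grip_width'],W2T(o['tcp_pos']))
for q in ['spring_top','spring_mid','seat','pointer_tip','mark_tip']:
    for m in tip_of(q,'wrist')[:1]:
        r=m['pixel']; print(q,round(m['conf'],2),np.round(r,1),{h:np.round(W2T(onz(c,r,h/1000))[:2],1) for h in (42,64,86,100,114)}, np.round(W2T(pt(c,r,d[int(r[0]),int(r[1])])),1))
K,oo,Rm=c; rr,cc=np.mgrid[0:384,0:512]
D=np.stack([(cc-K[0,2])/K[0,0],-(rr-K[1,2])/K[1,1],-np.ones_like(rr)],-1)@Rm.T
P=oo+D*d[...,None]
m=(d>0)&(P[...,2]>.056)&(P[...,2]<.1)
T=np.array([W2T(p) for p in P[m]]); k=(abs(T[:,0]+30)<22)&(abs(T[:,1]+10)<25); T=T[k]
print(len(T),np.round(np.percentile(T,[2,50,98],axis=0),1))
E
```

```text
t: 19.4
tcp_pos: [0.4952, -0.1598, 0.3367]
eef_rot: [-3.14, 0.004, -3.028]
ft_force: [-0.3, -0.6, 0.2]
grip_width: 0.0428
[ 0.49433738 -0.15944264  0.33511326] 0.04265688608852087 [ -88.78357185 -112.62408094  335.11326098]
spring_top 0.46 [192.  328.9] {42: array([-21.9,   0.8]), 64: array([-29.4,  -4.9]), 86: array([-36.9, -10.6]), 100: array([-41.7, -14.2]), 114: array([-46.5, -17.9])} [-29.7  -5.1  64.8]
spring_mid 0.56 [187.7 327.7] {42: array([-29. ,  -1.6]), 64: array([-36.2,  -7.2]), 86: array([-43.3, -12.8]), 100: array([-47.9, -16.3]), 114: array([-52.4, -19.9])} [-43.2 -12.7  85.6]
seat 0.76 [183.9 321.7] {42: array([-35.4, -11.4]), 64: array([-42.2, -16.5]), 86: array([-49. , -21.6]), 100: array([-53.4, -24.9]), 114: array([-57.7, -28.1])} [-36.2 -12.1  44.8]
pointer_tip 0.65 [207.7 395. ] {42: array([  5.6, 109.1]), 64: array([-3.3, 98. ]), 86: array([-12.2,  86.8]), 100: array([-17.9,  79.7]), 114: array([-23.5,  72.6])} [-24.   72.  115.1]
mark_tip 0.39 [213.7 402.7] {42: array([ 16.1, 123.1]), 64: array([  6.7, 111.3]), 86: array([-2.7, 99.4]), 100: array([-8.7, 91.9]), 114: array([-14.7,  84.3])} [-24.3  72.2 136.4]
268 [[-46.7 -28.9  58.1]
 [-34.3 -12.4  80. ]
 [-16.6   7.7  99.6]]
```

View pics/w16.png

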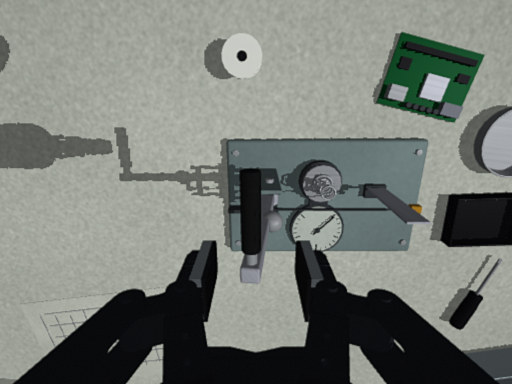

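```bash
python3 -m jog '[[[-0.014,0.025,0],0],[[-0.013,0.025,0],0],[[-0.013,0.025,0],0],[[-0.013,0.025,0],0],[[0,0,0.035],0],[[0,0,0.035],0],[[0,0,0.035],0],[[0,0,0.03],0]]'
python3 -m jog '[[[0,0,0],0],[[0,0,0],0],[[0,0,0],0],[[0,0,0],0],[[0,0,0],0],[[0,0,0],0],[[0,0,0],0],[[0,0,0],0]]'
cat > sp.py <<'E'
from dial import *
import sys
c=cam('wrist'); o=arm.observe(); im,d=get_image('wrist'); save(sys.argv[1],im); print(o['tcp_pos'],o['grip_width'],W2T(o['tcp_pos']))
for q in ['spring_top','spring_mid','seat']:
    for m in tip_of(q,'wrist')[:1]:
        r=m['pixel']; print(q,round(m['conf'],2),np.round(r,1),{h:np.round(W2T(onz(c,r,h/1000))[:2],1) for h in (42,64,86)})
K,oo,Rm=c; rr,cc=np.mgrid[0:384,0:512]
D=np.stack([(cc-K[0,2])/K[0,0],-(rr-K[1,2])/K[1,1],-np.ones_like(rr)],-1)@Rm.T
P=oo+D*d[...,None]
m=(d>0)&(P[...,2]>.056)&(P[...,2]<.11)
T=np.array([W2T(p) for p in P[m]]); px=np.stack(np.nonzero(m),1)
k=(T[:,0]>-55)&(T[:,0]<-20)&(abs(T[:,1]+10)<25); S=T[k]
print('spring',len(S),np.round(np.percentile(S,[2,50,98],axis=0),1),'top z>80',np.round(np.percentile(S[S[:,2]>80],[3,50,97],axis=0),1))
k=(T[:,0]>-20)&(T[:,0]<0)&(T[:,2]>90)&(abs(T[:,1])<60); print('ptr',k.sum(),np.round(np.percentile(T[k],[3,50,97],axis=0),1))
for p in ([-30,-10,86],[-34,-12,86],[-14.5,-10,97]): print(p,np.round(proj(c,T2W(p))))
E
python3 sp.py w17
```

```text
t: 20.37
tcp_pos: [0.5342, -0.0535, 0.1975]
eef_rot: [3.141, -0.002, -3.027]
ft_force: [1.4, -0.4, -0.7]
grip_width: 0.0428
t: 21.03
tcp_pos: [0.5356, -0.0542, 0.2009]
eef_rot: [-3.141, 0.001, -3.028]
ft_force: [0.4, 0.5, -0.2]
grip_width: 0.0428
[ 0.53556718 -0.05422961  0.20088266] 0.04278605316776571 [-35.2549856  -13.10338611 200.88266116]
spring_top 0.73 [187.  263.9] {42: array([-22.2,  -5. ]), 64: array([-29.2,  -5.6]), 86: array([-36.2,  -6.2])}
spring_mid 0.82 [180.  258.8] {42: array([-30.2, -10.5]), 64: array([-36.6, -10.7]), 86: array([-43. , -10.9])}
seat 0.85 [173.7 258.8] {42: array([-37.2, -10.5]), 64: array([-43.1, -10.6]), 86: array([-49. , -10.8])}
spring 437 [[-46.9 -21.8  57.8]
 [-39.  -11.6  77.4]
 [-26.3  -2.1  87.8]] top z>80 [[-46.7 -21.8  80.7]
 [-39.  -11.6  86.4]
 [-26.6  -2.1  88. ]]
ptr 637 [[-17.5 -56.6  94.8]
 [-16.8  -1.9 100.1]
 [-15.2  55.3 102.4]]
[-30, -10, 86] [193. 260.]
[-34, -12, 86] [189. 258.]
[-14.5, -10, 97] [213. 260.]
```

View pics/w17.png

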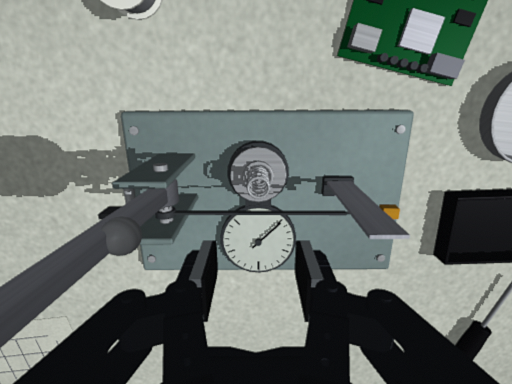

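```bash
python3 -m jog '[[[0.006,0.001,0.02],0],[[0,0,0.025],0],[[0,0,0.025],0],[[0,0,0.025],0],[[0,0,0.02],0],[[0,0,0.015],0],[[0,0,0.01],0],[[0,0,0],0]]'
python3 - <<'E'
from dial import *
im,d=get_image('wrist'); save('w18',im)
im,d=get_image('scene'); save('s18',im); print(read(im)); o=arm.observe(); print(W2T(o['tcp_pos']),o['ft_force'])
im=cv2.imread('pics/s18.png'); cv2.imwrite('pics/s18z.png',cv2.resize(im[130:280,110:270],None,fx=4,fy=4,interpolation=cv2.INTER_CUBIC))
E
```

```text
t: 21.9
tcp_pos: [0.5277, -0.0535, 0.0582]
eef_rot: [3.14, -0.004, -3.028]
ft_force: [0.1, 0.1, -0.2]
grip_width: 0.043
(np.float64(-0.2569456685669639), np.float64(-0.2222222222222222), np.float32(50.0458))
[-41.16428853 -12.0767707   60.39214658] [-0.42333769  0.69566646 -0.44819281]
```

View pics/w18.png

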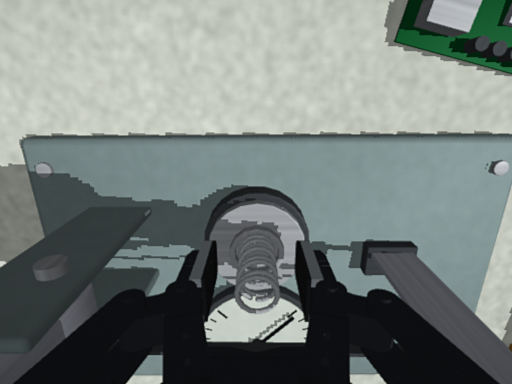

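View pics/s18z.png

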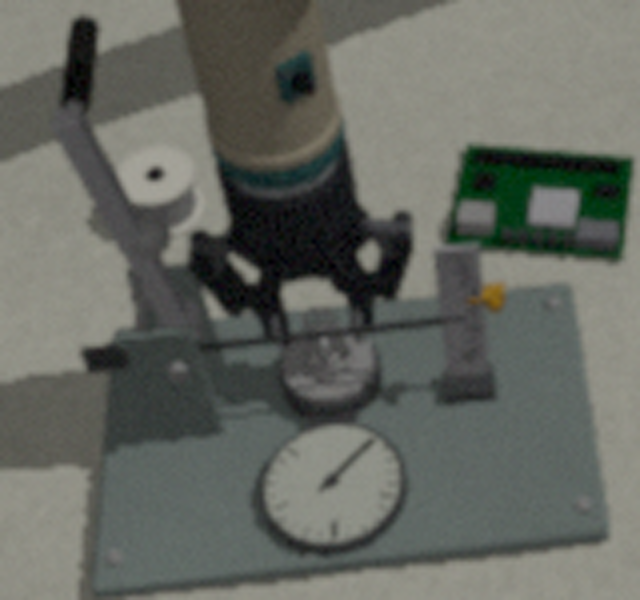

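```bash
python3 -m jog '[[[0,0,0],0],[[0,0,0],0],[[0,0,0],0],[[0,0,0],0],[[0,0,0],0],[[0,0,0],0],[[0,0,0],0],[[0,0,0],0]]' 0
python3 -m jog '[[[0,0,-0.01],0],[[0,0,-0.02],0],[[0,0,-0.025],0],[[0,0,-0.025],0],[[0,0,-0.025],0],[[0,0,-0.025],0],[[0,0,-0.01],0],[[0,0,0],0]]'
python3 - <<'E'
from dial import *
im,d=get_image('wrist'); save('w19',im)
im,d=get_image('scene'); save('s19',im); print(read(im)); o=arm.observe(); print(o['tcp_pos'],o['ft_force'],o['joints'])
E
```

```text
t: 22.67
tcp_pos: [0.5296, -0.054, 0.0605]
eef_rot: [-3.141, 0.001, -3.028]
ft_force: [2.0, -0.5, 1.8]
grip_width: 0.0193
t: 23.33
tcp_pos: [0.5305, -0.0541, 0.2029]
eef_rot: [-3.14, 0.005, -3.028]
ft_force: [-0.4, -0.4, -0.6]
grip_width: 0.0193
(np.float64(-0.2711111480322071), np.float64(-0.2222222222222222), np.float32(48.697334))
[ 0.52843221 -0.05363597  0.19949338] [-1.60028782 -0.68511182 -0.19891005] [-2.32136200e-01  2.31372002e-01  1.64876069e+00 -8.00266276e-05
  1.26290435e+00 -1.91629585e+00]
```

View pics/w19.png

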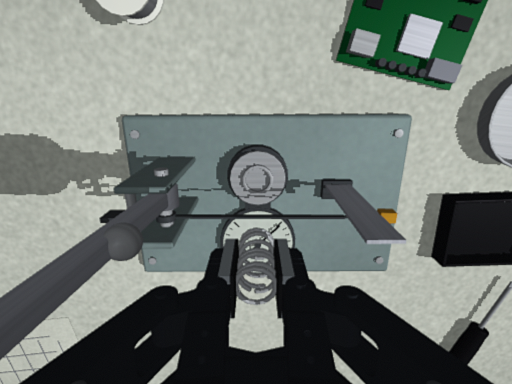

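View pics/s19.png

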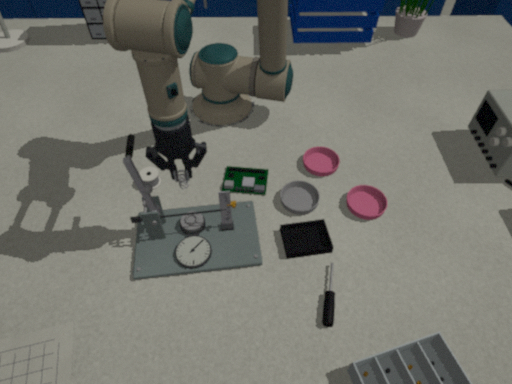

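```bash
python3 -m jog '[[[0.0079,0.038,-0.007],0],[[0.0079,0.038,-0.007],0],[[0.0079,0.038,0],0],[[0.0079,0.038,0],0],[[0.0079,0.038,0],0],[[0.0079,0.038,0],0],[[0.0079,0.038,0],0],[[0.0032,0.038,0],0]]'
python3 -m jog '[[[0,0,0.02],0],[[0,0,0.025],0],[[0,0,0.025],0],[[0,0,0.02],0],[[0,0,0.01],0],[[0,0,0],0],[[0,0,0],0],[[0,0,0],0]]'
python3 - <<'E'
from dial import *
im,d=get_image('wrist'); save('w20',im)
im,d=get_image('side'); save('si20',im); o=arm.observe(); print(o['tcp_pos'],o['ft_force'])
E
```

```text
t: 24.1
tcp_pos: [0.4336, 0.2425, 0.2119]
eef_rot: [-3.14, -0.005, -3.028]
ft_force: [0.2, -0.1, -0.4]
grip_width: 0.0189
t: 24.77
tcp_pos: [0.4374, 0.2417, 0.1147]
eef_rot: [3.141, 0.001, -3.028]
ft_force: [0.9, -0.5, 0.4]
grip_width: 0.0193
[0.43769788 0.2418342  0.11529352] [ 0.14811732 -0.72149718 -0.65225874]
```

View pics/w20.png

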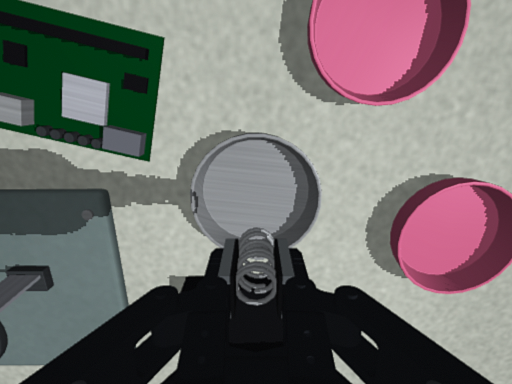

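View pics/si20.png

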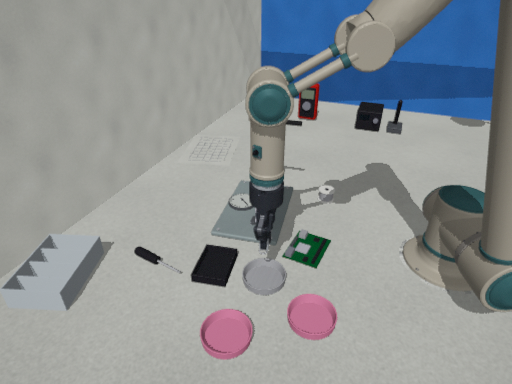

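```bash
python3 -m jog '[[[0.002,0,0.02],0],[[0,0,0.02],0],[[0,0,0.02],0],[[0,0,0.015],0],[[0,0,0.007],0],[[0,0,0.004],0],[[0,0,0],0],[[0,0,0],0]]'
python3 - <<'E'
from dial import *
im,d=get_image('wrist'); save('w21',im)
o=arm.observe(); print(o['tcp_pos'],o['ft_force'])
E
```

```text
t: 25.53
tcp_pos: [0.4355, 0.2417, 0.029]
eef_rot: [3.141, 0.002, -3.028]
ft_force: [0.2, 0.1, 0.1]
grip_width: 0.0191
[0.43564372 0.24171817 0.02916214] [-0.2644302   0.4483412  -0.14867225]
```

View pics/w21.png

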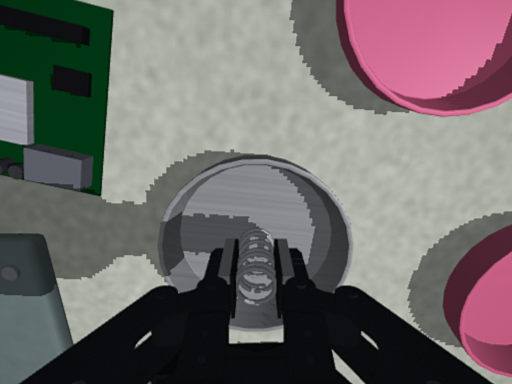

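```bash
python3 -m jog '[[[0,0,0.001],0],[[0,0,0.001],0],[[0,0,0.001],0],[[0,0,0.001],0],[[0,0,0.001],0],[[0,0,0],0],[[0,0,0],0],[[0,0,0],0]]'
```

```text
t: 26.25
tcp_pos: [0.4348, 0.2414, 0.0233]
eef_rot: [-3.142, 0.0, -3.028]
ft_force: [-0.5, -0.2, 1.3]
grip_width: 0.019
```

```bash
python3 -m jog '[[[0,0,0.0005],0],[[0,0,0.0005],0],[[0,0,0.0005],0],[[0,0,0.0005],0],[[0,0,0],0],[[0,0,0],0],[[0,0,0],0],[[0,0,0],0]]'
```

```text
t: 26.92
tcp_pos: [0.4349, 0.2415, 0.0214]
eef_rot: [3.142, 0.0, -3.028]
ft_force: [-1.7, 0.5, 5.1]
grip_width: 0.0194
```

```bash
python3 -m jog '[[[0,0,-0.001],0],[[0,0,-0.0005],0],[[0,0,0],0],[[0,0,0],0],[[0,0,0],0],[[0,0,0],0],[[0,0,0],0],[[0,0,0],0]]'
python3 -m jog '[[[0,0,0],0],[[0,0,0],0],[[0,0,0],0],[[0,0,0],0],[[0,0,0],0],[[0,0,0],0],[[0,0,0],0],[[0,0,0],0]]' 0.4
python3 -m jog '[[[0,0,-0.01],0],[[0,0,-0.015],0],[[0,0,-0.025],0],[[0,0,-0.03],0],[[0,0,-0.03],0],[[0,0,-0.03],0],[[0,0,0],0],[[0,0,0],0]]'
python3 - <<'E'
from dial import *
im,d=get_image('wrist'); save('w22',im)
im,d=get_image('scene'); save('s22',im); print(read(im)); o=arm.observe(); print(o['tcp_pos'],o['t'])
E
```

```text
t: 27.58
tcp_pos: [0.4348, 0.2414, 0.0226]
eef_rot: [-3.142, 0.0, -3.028]
ft_force: [0.4, 0.8, 1.9]
grip_width: 0.0192
t: 28.25
tcp_pos: [0.4347, 0.2413, 0.0226]
eef_rot: [-3.141, -0.0, -3.028]
ft_force: [-0.3, 0.3, 0.1]
grip_width: 0.034
t: 28.92
tcp_pos: [0.4359, 0.2418, 0.1646]
eef_rot: [3.141, 0.005, -3.028]
ft_force: [-0.4, 0.2, -0.6]
grip_width: 0.0341
(np.float64(-0.2655482774945588), np.float64(-0.2222222222222222), np.float32(49.328117))
[0.43400352 0.24109866 0.1620164 ] 29.0167
```

View pics/w22.png

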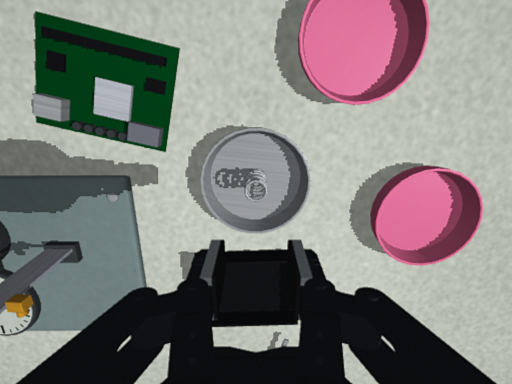

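View pics/s22.png

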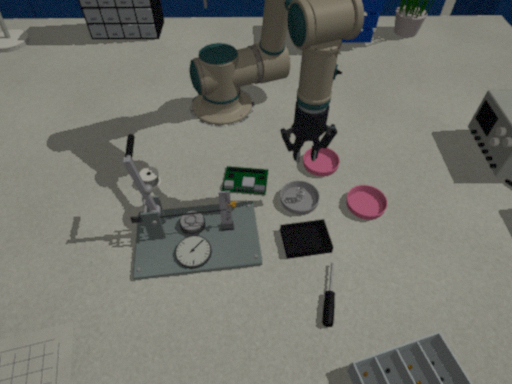

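```bash
python3 -m jog '[[[0,0,-0.02],0],[[0,0,0],0],[[0,0,0],0],[[0,0,0],0],[[0,0,0],0],[[0,0,0],0],[[0,0,0],0],[[0,0,0],0]]'
python3 -c "
from cell import arm; print(arm.close_job())"
```

```text
t: 29.68
tcp_pos: [0.4346, 0.2413, 0.1822]
eef_rot: [-3.141, -0.001, -3.028]
ft_force: [-0.1, 0.5, -0.5]
grip_width: 0.0342
the job is handed in; nothing more can be done
None
```

The spring failed the check, so I put it in the grey reject dish and handed the job in at 29.7 s.

- **Loading:** I pulled the lever down to about 10 N and held it there for about 2 s. My dial reader gave 10.2 N, then 9.9 N after I eased back 0.5 mm. It reads about 0.26 N low at zero, and the needle sat on the 10 N tick. The highest reading I took was 10.2 N, well under the 12.5 N limit.
- **Lever:** I guided it back up and released it. In the last picture it was raised and the dial read zero.
- **Pointer and mark:** The pointer stopped about 12 mm below the brass mark, at roughly 100 mm high against 112–114 mm. That is well outside the 3 mm tie band, so the spring was a reject.
- **Final state:** The last pictures show the spring standing upright near the middle of the grey dish. The robot is clear of everything and the bystanders appear where they were.

My dial position from the tester pose was about 2.5 mm off in the scene picture, and I corrected for that before reading the needle. No check failed, and the hand-in gave no verdict.

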